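# Sweep the red caps off the packing board into the blue tray

## Robot

A 7-joint arm with a two-finger parallel gripper is mounted at the origin on the work surface. World frame = base frame: x ahead of the robot, y to its left, z up, the work surface at z = 0. Lengths are in m, angles in rad, forces in N, time in s.
With the tool pointing down it reaches from about 0.4 to 0.85 m from the base axis. Payload 6.9 kg.
Tool frame: the origin (TCP) lies midway between the tips of the shut fingers; the grasp point (between the pads) lies behind it (ctrl.pinch_z is the z of the grasp point in the tool frame, in m); z points along the fingers, y is the direction in which the jaws open and shut (so a half turn about z gives the same grasp; the last joint's range is limited). The gripper opens to 85 mm and grips with 20 to 120 N. Pads are 22 mm wide; open, the fingers measure 114 mm over their backs; the gripper's body (76 mm by 85 mm) begins 54 mm behind the grasp point. The pads swing forward as they close: fully open they stand 13 mm farther back than shut.
Start: joints at [-1.002, 0.507, -0.238, 1.5, 0.126, 1.149, -0.155], TCP at [0.28, 0.559, 0.231] pointing down, gripper open.
Joint ranges: [-3.08, 3.08], [-0.24, 2.05], [-1.43, 1.35], [0, 2.5], [-1.52, 4.66], [0.17, 1.96], [-2.89, 2.89]. Speed limits (rad/s): [2.39, 2.39, 3.14, 3.14, 3.14, 3.14, 3.14].

## Interface

Orientations are given as a unit quaternion [w, x, y, z].
In Python, from station import ctrl, get_state, vision, ticket, models gives the robot as it stands. Calls block until the motion is done:
- ctrl.movep(position, orientation): joint-space move of the TCP to a pose.
- ctrl.movel(position, frame=None, max_speed=0.15): straight line of the TCP; frame=None keeps the orientation; max_speed is the mean speed in m/s.
- ctrl.set_joints(angles): joint-space move.
- ctrl.ungrasp() and ctrl.close_gripper(force=None): open the fingers fully, or close them until they stop; force is the grip in N (None keeps the last).
- ctrl.pause(seconds).
- ctrl.ik(position, orientation): joint angles nearest the present ones, or None.
- get_state(): the state.
- vision.grab_frame(name): name is "side" or "top"; returns (picture, depth): 384x512x3 uint8, blue, green, red; 384x512 float32, m along the optical axis (not along the pixel's ray), 0 where there is no reading.
- vision.camera_info(name): a dict with "mtx" (3x3 intrinsics, pixels), "R" (3x3) and "t" (3): a world point X has camera coordinates R X + t. Camera axes: x right, y down, z forward; pixel columns grow to the right and rows downward; lengths in m; the calibration is good to about 2 mm. A picture is of the moment at which its call begins. camera_info takes no time and is no camera call.
A pose or a line that the arm cannot do raises ctrl.Unreachable and nothing moves.
- ticket.close_job(): hands the job in, once; it reports no verdict.
Trained networks look in the newest picture that a camera, given by its name, has taken for a name from the list of things; names that differ only in an ending like _2 or _b are one class to them, and where a whole thing is asked for, a point or a joint stands for the part that bears it (a point fixed in the world has none). Each returns a list of dicts, best first, with "p" (0 to 1); they miss things now and then, are a little off and sometimes report something else, mostly with a low value. They report only what shows in the picture. A call takes as long as a camera call. They do not tell look-alikes from the thing itself.
- models.recognise(camera, target): "point" ([column, row] in pixels, amid what is visible of it).
- models.masks_of(camera, target): "mask" (384x512 bool, what is visible of it) and "point" ([column, row] in pixels, amid what is visible of it).
The state is a dict: "time": time; "qpos": joint angles; "qd": joint speeds; "tau": joint torques, N m; "tcp_pos": TCP position; "eef_rot": TCP orientation; "contact_force": force on the tool from outside, world axes, zero at the start; "wrist_torque": the same for the moment, N m; "width": finger opening in m.
Only numpy, scipy, OpenCV 4.12 (cv2) and the standard library are available. Lean on these libraries where they do the work, as an engineer would, in place of code of your own. Each camera call takes 0.05 s, during which the arm holds its last target.

## Task

Use your fingertips as a broom: sweep the three loose red caps along the board and over its open end so that all three drop into the blue tray, and none into the grey one. Only push the caps gently: do not pinch them, lift them or press down on them. Leave the yellow-lidded tin standing where it is on the board, and do not disturb the spray bottle or the clear box.

Things in the scene. Friction and masses are not known exactly. Their poses are not given: they have to be found in the camera images.
- board: Raised sweeping board, fixed: white top 220 mm (its x) by 320 mm (its y), its upper face 70 mm above the table. Origin on the table under its centre; z up. Steel rims 8 mm thick run along both long sides (at x = -106 and +106 mm), 12 mm higher than the white face; both short ends (y = -160 and +160 mm) are open, and a tray stands at each.
- cap1_center (a point): Red screw cap, a solid disc 32 mm in diameter and 16 mm high, about 20 g, lying flat and loose on the board, slides easily; this point is its centre, 8 mm above its underside.
- cap2_center (a point): Red screw cap, a solid disc 32 mm in diameter and 16 mm high, about 20 g, lying flat and loose on the board, slides easily; this point is its centre, 8 mm above its underside.
- cap3_center (a point): Red screw cap, a solid disc 32 mm in diameter and 16 mm high, about 20 g, lying flat and loose on the board, slides easily; this point is its centre, 8 mm above its underside.
- blue_tray: Blue open tray, fixed, 200 mm (its x) by 120 mm (its y), 60 mm high, walls and floor 4 mm; origin on the table under its centre, axes parallel to the board's. It stands with a 2 mm gap against one open end of the board (which end varies), its rim 10 mm below the board's face, so that a cap pushed over that end drops into it.
- grey_tray: Grey open tray like the blue one, at the other open end of the board; it must get nothing.
- tin: Seasoning tin, steel with a yellow lid, 48 mm in diameter and 50 mm high, standing loose on the board 60 to 70 mm from the board's centre line on its +x side (the caps start on the -x side); origin at the centre of its underside.
- spray_bottle: Spray bottle, clear with a white trigger head, 74 mm in diameter and about 200 mm high, standing on the table to the robot's right; origin under its centre.
- clear_box: Clear plastic box with a red lid and clips, 166 by 206 mm and 100 mm high, on the table to the robot's left; origin under its centre.
There are look-alikes about, which are no part of the job. Several things have the shape of the tin; the one meant has the colours described above.

How it is judged:
At the end, for the whole second after the job is handed in: All three caps lie at rest in the blue tray, their centres inside its walls and below its rim (60 mm); the tin stands upright on the board within 15 mm of where it was (x of cap1_center in the frame of blue_tray between -0.098 and 0.098 m and y of cap1_center in the frame of blue_tray between -0.058 and 0.058 m and z of each of cap1_center, cap2_center, cap3_center in the frame of blue_tray below 0.06 m and linear speed of each of cap1, cap2, cap3 below 0.03 m/s and x of cap2_center in the frame of blue_tray between -0.098 and 0.098 m and y of cap2_center in the frame of blue_tray between -0.058 and 0.058 m and x of cap3_center in the frame of blue_tray between -0.098 and 0.098 m and y of cap3_center in the frame of blue_tray between -0.058 and 0.058 m and distance of tin from where it was at the start of the episode below 0.015 m and angle between tin's own z axis and vertical below 0.15 rad); the robot touches nothing.
It fails at once if a cap is lifted: its centre comes more than 95 mm above the table (it lies at 78 mm on the board) (height (world z) of any of cap1_center, cap2_center, cap3_center above 0.095 m).
It fails at once if a cap is pinched or pressed hard: the fingers bear on it with more than 15 N (contact force between the fingers and cap1 above 15 N or contact force between the fingers and cap2 above 15 N or contact force between the fingers and cap3 above 15 N).
It fails at once if the tin is moved by more than 15 mm or tipped (distance of tin from where it was at the start of the episode above 0.015 m or angle between tin's own z axis and vertical above 0.3 rad).
It fails at once if the spray bottle or clear box is moved by more than 20 mm or tipped (distance of any of spray_bottle, clear_box from where it was at the start of the episode above 0.02 m or angle between any of spray_bottle, clear_box's own z axis and vertical above 0.3 rad).
It also fails if it takes over 64 s, if anything falls off the work surface, if the arm or the gripper's body presses on something with over 40 N, if the wrist force passes 120 N, or if a joint passes its speed limit or range.

## Working session

There is one attempt and no reset: what is moved stays moved. The work goes in short steps, each a Python script; the robot and the scene stay as the last script left them, time stands still between calls to the robot, and variables do not carry over. Pictures are saved under pics/ and viewed, and the job is handed in when it is done.

```bash
ls; mkdir -p pics; python3 - <<'E'
from station import *
import cv2
for n in("side","top"):
    im,d=vision.grab_frame(n); cv2.imwrite(f"pics/{n}0.png",im)
    import numpy as np; np.savez(f"{n}0.npz",im=im,d=d)
    c=vision.camera_info(n); print(n,c)
s=get_state();print(s,ctrl.pinch_z)
E
```

```text
pics
side {'mtx': array([[453.00301521,   0.        , 248.17115951],
       [  0.        , 453.00301521, 179.10957019],
       [  0.        ,   0.        ,   1.        ]]), 'R': array([[ 0.83043872, -0.55669349, -0.02153813],
       [-0.30848548, -0.42729797, -0.84985478],
       [ 0.46390543,  0.71239652, -0.52657664]]), 't': array([-0.44667184,  0.2548058 ,  1.27540594])}
top {'mtx': array([[357.37998641,   0.        , 255.11364293],
       [  0.        , 357.37998641, 187.07841565],
       [  0.        ,   0.        ,   1.        ]]), 'R': array([[ 0.00608079, -0.99986577, -0.01521423],
       [-0.9983291 , -0.00519574, -0.05755006],
       [ 0.05746328,  0.01553876, -0.99822669]]), 't': array([0.03318374, 0.58315713, 1.56302629])}
{'time': 0.1, 'qpos': array([-1.0014791 ,  0.50827116, -0.23751403,  1.50106168,  0.12569051,
        1.14890169, -0.15482353]), 'qd': array([-0.00085591, -0.0022208 ,  0.00093634, -0.00284898, -0.0005577 ,
        0.00079518, -0.00051467]), 'tau': array([-4.85296739e-03, -6.21829391e+01, -2.19489321e+00, -2.50202447e+01,
        1.24518742e-02,  7.81580602e-03, -3.94063602e-05]), 'tcp_pos': array([0.27946635, 0.55851632, 0.23049525]), 'eef_rot': array([-1.75410789e-04,  2.29848849e-01,  9.73225987e-01, -8.08912290e-04]), 'contact_force': array([ 0.36804727, -0.58735588, -0.66328436]), 'wrist_torque': array([-0.0219788 ,  0.01649286, -0.00946744]), 'width': 0.08551310945127029} -0.0187
```

View pics/side0.png

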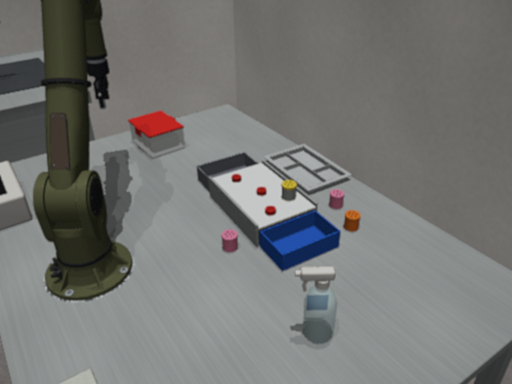

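View pics/top0.png

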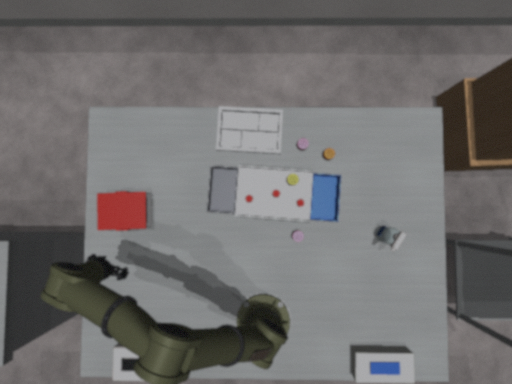

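The side view shows the tray and board, with the blue tray at the robot's right end (-y). In the top view the caps are at (249,199), (276,193) and (300,203). The tin candidates are yellow (292,180), on the board, pink (302,144), orange (329,154) and pink (297,236). Only the yellow one matches the description. I'll confirm it in a crop and measure.

```bash
cat > h.py <<'E'
import numpy as np, cv2
from station import *
def proj(n,X):
    c=vision.camera_info(n); p=c["R"]@np.asarray(X,float)+c["t"]; q=c["mtx"]@p; return q[:2]/q[2]
def back(n,uv,z):
    c=vision.camera_info(n); r=c["R"].T@np.linalg.inv(c["mtx"])@np.array([uv[0],uv[1],1.]); o=-c["R"].T@c["t"]
    return o+r*(z-o[2])/r[2]
def blobs(n,im,lo,hi,wrap=False,mina=8,zs=.086):
    h=cv2.cvtColor(im,cv2.COLOR_BGR2HSV); m=cv2.inRange(h,lo,hi)
    if wrap: m|=cv2.inRange(h,(172,lo[1],lo[2]),(180,255,255))
    k,l,st,ce=cv2.connectedComponentsWithStats(m)
    return [(np.round(ce[i],1),int(st[i,4]),np.round(back(n,ce[i],zs),4)) for i in range(1,k) if st[i,4]>=mina]
E
python3 - <<'E'
from h import *
im={n:np.load(n+"0.npz")["im"] for n in("top","side")}
for n in im:
    print(n)
    for b in blobs(n,im[n],(0,150,80),(8,255,255),True): print("red",*b)
    for b in blobs(n,im[n],(22,120,80),(35,255,255),zs=.12): print("yel",*b)
    h=cv2.cvtColor(im[n],cv2.COLOR_BGR2HSV)
# board corners from top: white
m=cv2.inRange(cv2.cvtColor(im["top"],cv2.COLOR_BGR2HSV),(0,0,185),(180,40,255)); 
k,l,st,ce=cv2.connectedComponentsWithStats(m)
for i in range(1,k):
    if st[i,4]>500:
        r=cv2.minAreaRect(np.argwhere(l==i)[:,::-1].astype(np.float32)); print(st[i],r,[np.round(back("top",p,.07),4) for p in cv2.boxPoints(r)])
m=cv2.inRange(cv2.cvtColor(im["top"],cv2.COLOR_BGR2HSV),(105,130,40),(125,255,255))
k,l,st,ce=cv2.connectedComponentsWithStats(m)
for i in range(1,k):
    if st[i,4]>300:
        r=cv2.minAreaRect(np.argwhere(l==i)[:,::-1].astype(np.float32)); print("blue",st[i],r,[np.round(back("top",p,.06),4) for p in cv2.boxPoints(r)])
for t in("board","blue_tray"):
    o=models.masks_of("top",t)
    for q in o[:2]:
        r=cv2.minAreaRect(np.argwhere(q["mask"])[:,::-1].astype(np.float32)); print(t,q["p"],r,[np.round(back("top",p,.075 if t=="board" else .06),4) for p in cv2.boxPoints(r)])
a=cv2.resize(im["top"][155:230,195:350],None,fx=5,fy=5,interpolation=cv2.INTER_CUBIC);cv2.imwrite("pics/ct.png",a)
a=cv2.resize(im["side"][145:275,190:365],None,fx=4.5,fy=4.5,interpolation=cv2.INTER_CUBIC);cv2.imwrite("pics/cs.png",a)
E
```

```text
top
red [275.5 193.1] 15 [ 0.5538 -0.0509  0.086 ]
red [121.4 210.4] 1660 [0.477  0.6011 0.086 ]
red [248.6 198.4] 13 [0.531  0.0625 0.086 ]
red [299.8 202.5] 13 [ 0.5151 -0.1533  0.086 ]
side
red [154.5 123.6] 839 [0.4836 0.6196 0.086 ]
red [235.9 177.2] 33 [0.5297 0.0582 0.086 ]
red [261.  190.4] 42 [ 0.5512 -0.057   0.086 ]
red [270.  209.8] 54 [ 0.5122 -0.159   0.086 ]
yel [288.9 184.4] 126 [ 0.6116 -0.1223  0.12  ]
blue [ 312  175   27   45 1012] ((324.970703125, 196.99827575683594), (24.252197265625, 43.571739196777344), 3.3664603233337402) [array([ 0.4494, -0.2061,  0.06  ]), array([ 0.6358, -0.2177,  0.06  ]), array([ 0.6302, -0.3213,  0.06  ]), array([ 0.444 , -0.3091,  0.06  ])]
board 0.74 ((274.4290771484375, 193.49392700195312), (75.58000946044922, 51.86696243286133), 4.899092674255371) [array([0.4558, 0.122 , 0.075 ]), array([0.6763, 0.1051, 0.075 ]), array([ 0.65  , -0.2161,  0.075 ]), array([ 0.4307, -0.1967,  0.075 ])]
blue_tray 0.61 ((325.5279846191406, 197.06631469726562), (28.296010971069336, 47.44973373413086), 3.6913859844207764) [array([ 0.4417, -0.1988,  0.06  ]), array([ 0.6447, -0.2125,  0.06  ]), array([ 0.6374, -0.3334,  0.06  ]), array([ 0.4347, -0.3189,  0.06  ])]
blue_tray 0.3 ((292.5, 180.0), (10.0, 11.0), 90.0) [array([ 0.6333, -0.1011,  0.06  ]), array([ 0.6335, -0.1484,  0.06  ]), array([ 0.5904, -0.1483,  0.06  ]), array([ 0.5901, -0.1012,  0.06  ])]
```

View pics/ct.png

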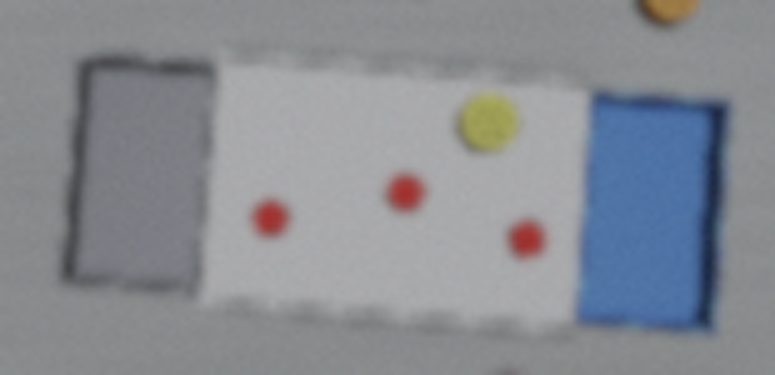

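View pics/cs.png

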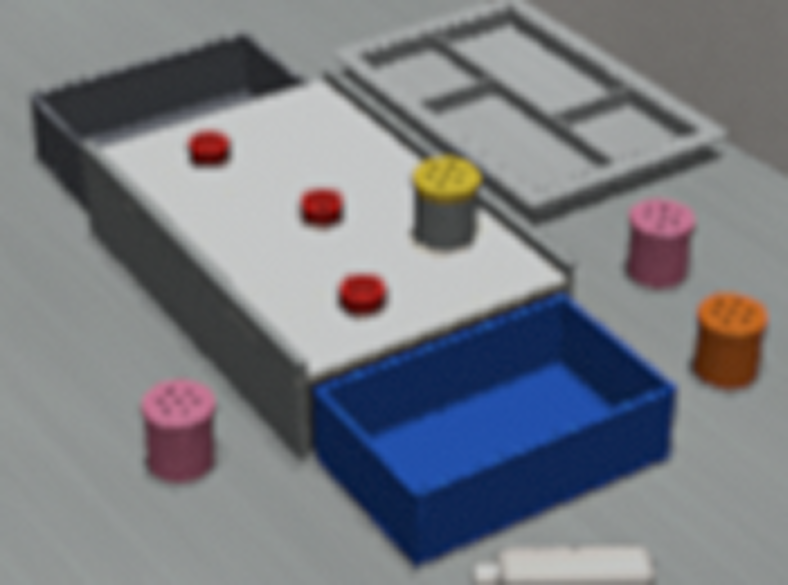

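The crops confirm it: the steel tin with the yellow lid stands on the board, and the pink and orange ones stand off it. I'll sweep toward -y with shut fingers, starting with the cap nearest the blue tray.

```bash
cat >> h.py <<'E'
PSI=-0.075; C=np.array([.553,-.0465])
ex=np.array([np.cos(PSI),np.sin(PSI)]); ey=np.array([-np.sin(PSI),np.cos(PSI)])
def loc(p): d=np.asarray(p)[:2]-C; return np.array([d@ex,d@ey])
def wor(l,z): return np.r_[C+l[0]*ex+l[1]*ey,z]
def quat(yaw): # tool y along world angle yaw
    a=np.pi/4+yaw/2; return np.array([0,np.cos(a),np.sin(a),0])
def look(tag):
    out={}
    for n in("top","side"):
        im,d=vision.grab_frame(n); cv2.imwrite(f"pics/{n}_{tag}.png",im)
        for b in blobs(n,im,(0,150,60),(8,255,255),True,4):
            if b[1]<200: print(n,b[0],b[1],"loc",np.round(loc(b[2]),4))
        for b in blobs(n,im,(22,100,80),(38,255,255),False,8,.12): print(n,"tin",b[0],b[1],np.round(loc(b[2]),4))
        r=(slice(155,230),slice(195,350)) if n=="top" else (slice(145,275),slice(190,365))
        cv2.imwrite(f"pics/{n}_{tag}c.png",cv2.resize(im[r],None,fx=4.5,fy=4.5,interpolation=cv2.INTER_CUBIC))
E
python3 - <<'E'
from h import *
look("a")
p=wor((-.031,-.070),.25)
print(ctrl.ik(p,quat(PSI)),ctrl.ik(p,quat(PSI+np.pi)))
ctrl.close_gripper()
ctrl.movep(p,quat(PSI))
s=get_state();print(s["time"],s["tcp_pos"],p,s["eef_rot"],s["width"])
look("b")
E
```

```text
top [275.5 193.1] 15 loc [ 0.0011 -0.0043]
top [248.6 198.4] 13 loc [-0.0301  0.107 ]
top [299.7 202.5] 14 loc [-0.03   -0.1089]
top tin [292.2 179. ] 69 [ 0.0633 -0.0671]
side [235.9 177.6] 39 loc [-0.0323  0.1004]
side [261.  190.6] 46 loc [-0.0016 -0.0118]
side [270. 210.] 59 loc [-0.033  -0.1162]
side tin [288.9 184.4] 128 [ 0.0642 -0.0711]
[-0.07720108  0.3555577   0.35223512  1.72623891 -0.13631554  1.0838437
  0.24372806] [-0.52537282  0.56118576  1.15267466  1.73103901 -0.54551015  1.21492184
 -2.44607575]
3.6 [ 0.51721053 -0.11276175  0.2498313 ] [ 0.51684207 -0.1139804   0.25      ] [-2.18542634e-04  7.32372478e-01  6.80904175e-01  9.60833650e-05] -0.0001336099549580674
top [275.6 193.4] 13 loc [ 0.0002 -0.0048]
top [248.6 198.4] 13 loc [-0.0301  0.107 ]
top tin [291.7 178.8] 58 [ 0.0643 -0.0648]
side [235.9 177.6] 39 loc [-0.0323  0.1004]
side [261.1 191. ] 50 loc [-0.0027 -0.0138]
side [270.  209.7] 64 loc [-0.0323 -0.1149]
side tin [289.  184.4] 127 [ 0.0643 -0.0711]
```

```bash
python3 - <<'E'
from h import *
ctrl.movel(wor((-.032,-.068),.1),max_speed=.12)
ctrl.movel(wor((-.032,-.068),.075),max_speed=.05)
s=get_state();print(s["tcp_pos"],wor((-.032,-.068),.075),s["contact_force"])
ctrl.movel(wor((-.032,-.195),.075),max_speed=.06)
s=get_state();print(s["time"],loc(s["tcp_pos"]),s["contact_force"])
look("c1")
ctrl.movel(wor((-.032,-.195),.17),max_speed=.15)
look("c2")
E
```

```text
[ 0.5159496  -0.11200497  0.07482154] [ 0.51599474 -0.11191109  0.075     ] [ 0.20729517  0.40553782 -0.10934881]
8.0167 [-0.03190486 -0.19466059] [0.53478577 0.07628928 0.66778698]
top [275.5 193.1] 15 loc [ 0.0011 -0.0043]
top [248.6 198.4] 13 loc [-0.0301  0.107 ]
top tin [292.1 179.1] 67 [ 0.0631 -0.0667]
side [235.9 177.6] 39 loc [-0.0323  0.1004]
side [261.1 190.6] 45 loc [-0.0014 -0.0119]
side [285.6 242.3] 80 loc [-0.0759 -0.2649]
top [275.5 193.3] 14 loc [ 0.0005 -0.0043]
top [248.6 198.4] 13 loc [-0.0301  0.107 ]
top [317.5 203.6] 25 loc [-0.0287 -0.1837]
top tin [292.1 179.1] 67 [ 0.0631 -0.0667]
side [235.9 177.6] 39 loc [-0.0323  0.1004]
side [261.  190.6] 46 loc [-0.0016 -0.0118]
side [285.5 242.1] 80 loc [-0.0756 -0.2641]
side tin [293.6 186.4] 19 [ 0.0699 -0.0885]
```

View pics/side_c2c.png

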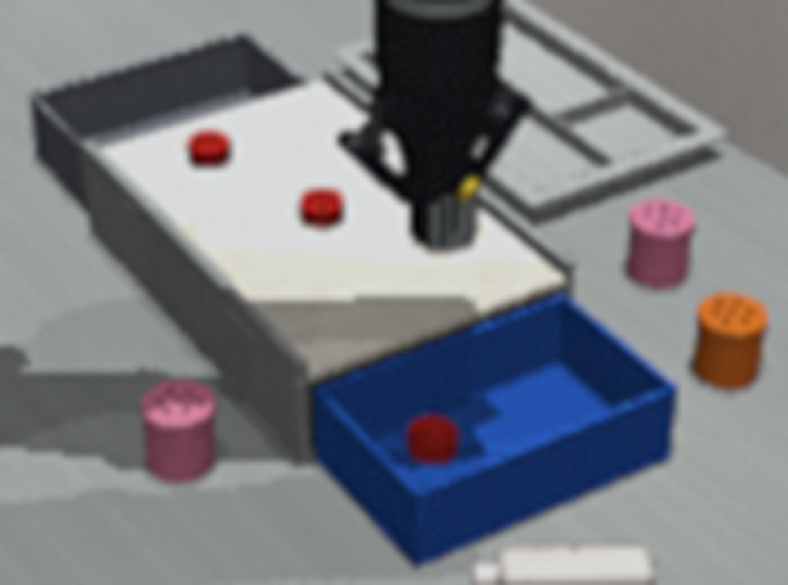

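The cap is in the blue tray, at about (285,242) in the side view. Next is cap2, swept diagonally away from the tin.

```bash
cat >> h.py <<'E'
def sweep(cap,end,tag,mid=None):
    cap=np.array(cap);end=np.array(end);u=(end-cap)/np.linalg.norm(end-cap)
    st=cap-.041*u; q=quat(PSI+np.arctan2(-u[0]*-1*-1*-1,1)*0+np.arctan2(u[0],-u[1]))
    s=get_state(); p=s["tcp_pos"]
    ctrl.movep(wor(st,.17),q)
    ctrl.movel(wor(st,.1),max_speed=.12); ctrl.movel(wor(st,.075),max_speed=.05)
    s=get_state();print("down",np.round(loc(s["tcp_pos"]),4),st,s["tcp_pos"][2])
    if mid is not None:
        ctrl.movel(wor(cap+(end-cap)*mid,.075),max_speed=.06); look(tag+"m"); return
    ctrl.movel(wor(end,.075),max_speed=.06)
    s=get_state();print(s["time"],s["contact_force"])
    ctrl.movel(wor(end,.17),max_speed=.15); look(tag)
E
sed -i 's/np.arctan2(-u\[0\]\*-1\*-1\*-1,1)\*0+//' h.py
python3 - <<'E'
from h import *
sweep((0,-.007),(-.062,-.195),"d",mid=.5)
s=get_state();print(s["time"],s["contact_force"],loc(s["tcp_pos"]))
E
```

```text
down [0.0128 0.0319] [0.012841   0.03193724] 0.07487067783804083
top [248.6 198.4] 13 loc [-0.0301  0.107 ]
top tin [292.1 179. ] 68 [ 0.0633 -0.0665]
side [235.9 177.6] 39 loc [-0.0323  0.1004]
side [270.4 213.4] 69 loc [-0.0409 -0.1314]
side [285.6 241.9] 74 loc [-0.0749 -0.2635]
side tin [291.4 184.4] 79 [ 0.0704 -0.0754]
13.8917 [0.78703966 0.9260024  0.12074926] [-0.03098156 -0.10086208]
```

View pics/side_dmc.png

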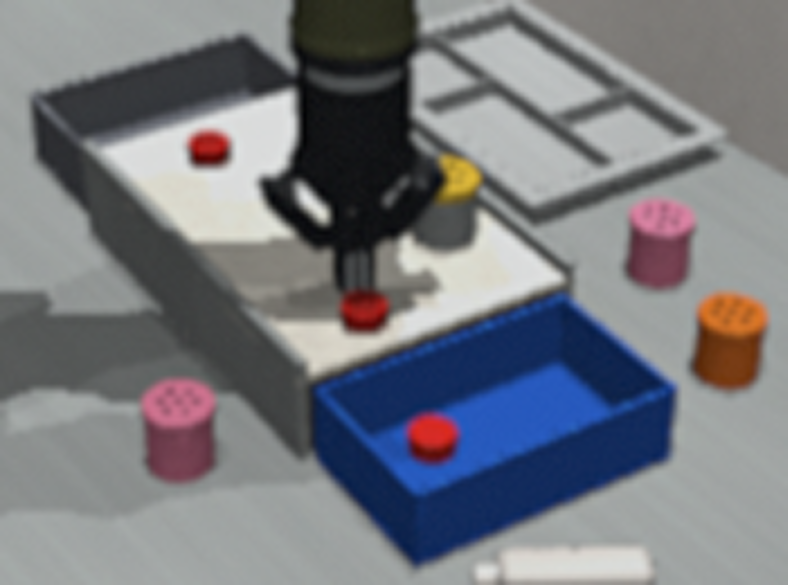

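Cap2 is tracking the fingers, about (364,311) in the crop. The first cap lies flat in the tray. I'll finish this push.

```bash
python3 - <<'E'
from h import *
e=(-.062,-.195)
ctrl.movel(wor(e,.075),max_speed=.06)
s=get_state();print(s["time"],s["contact_force"])
ctrl.movel(wor(e,.17),max_speed=.15); look("e")
E
```

```text
15.6917 [ 0.43543239 -0.7274852  -0.18829581]
top [248.6 198.4] 13 loc [-0.0301  0.107 ]
top [317.  203.9] 20 loc [-0.03   -0.1818]
top tin [292.1 179. ] 68 [ 0.0633 -0.0668]
side [235.9 177.6] 39 loc [-0.0323  0.1004]
side [285.5 242.1] 75 loc [-0.0755 -0.264 ]
side tin [293.  185.9] 38 [ 0.0701 -0.0848]
```

View pics/side_ec.png

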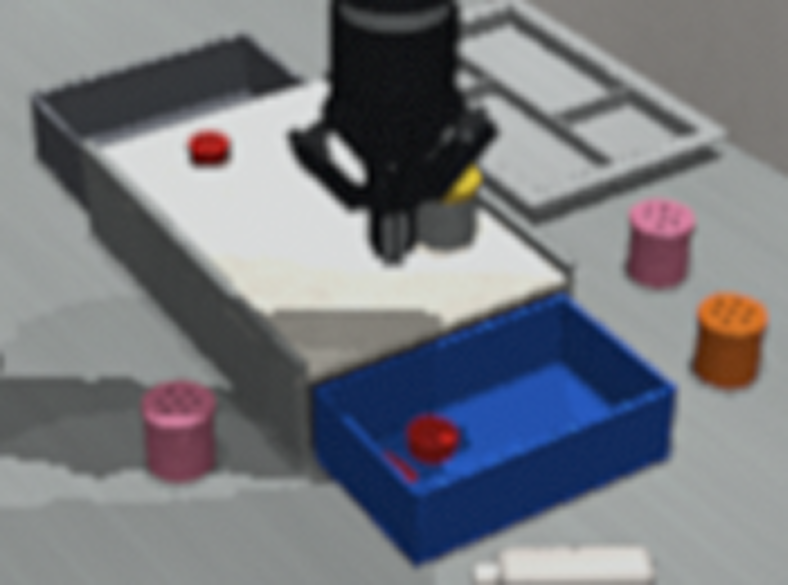

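The second cap is in the tray, showing as a sliver near (400,465) in the crop. The last cap is next, with a check partway.

```bash
python3 - <<'E'
from h import *
sweep((-.031,.104),(-.01,-.195),"f",mid=.5)
s=get_state();print(s["time"],s["contact_force"],loc(s["tcp_pos"]))
E
```

```text
down [-0.0339  0.1448] [-0.03387252  0.14489925] 0.07482583053170211
top [321.1 215.2] 21 loc [-0.0759 -0.2023]
top tin [292.2 179. ] 67 [ 0.0635 -0.0672]
side [267.  202.3] 60 loc [-0.0197 -0.0773]
side [285.6 241.8] 73 loc [-0.0748 -0.2631]
side tin [288.9 184.5] 128 [ 0.0639 -0.0715]
22.675 [ 1.21773338 -0.25518586  0.87942987] [-0.02055032 -0.04538242]
```

View pics/side_fmc.png

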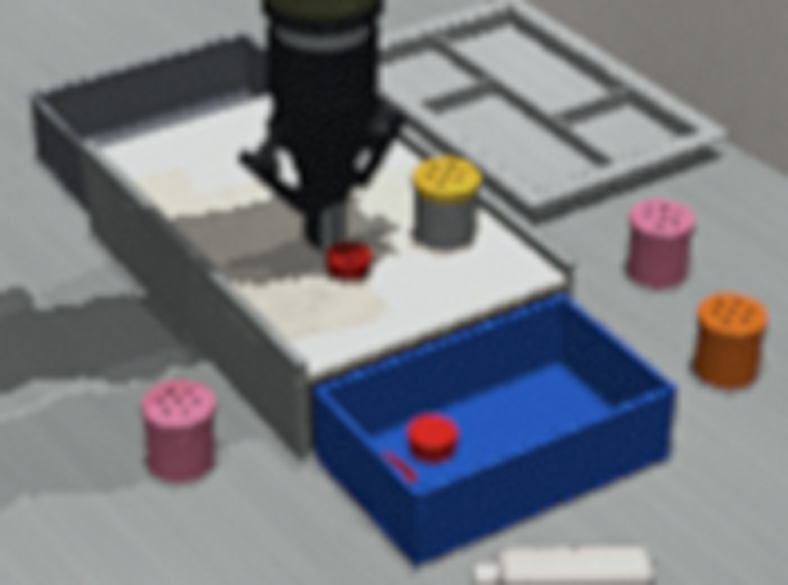

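```bash
python3 - <<'E'
from h import *
e=(-.022,-.195)
ctrl.movel(wor(e,.075),max_speed=.06)
s=get_state();print(s["time"],s["contact_force"])
ctrl.movel(wor(e,.17),max_speed=.15)
ctrl.movep(wor((-.05,.05),.3),quat(PSI)); look("g")
print(get_state()["time"])
E
```

```text
25.3167 [ 0.42662084  0.71124361 -0.05066033]
top [319.  190.9] 15 loc [ 0.0254 -0.186 ]
top [321.3 215.1] 20 loc [-0.0754 -0.2028]
top tin [292.1 179.1] 67 [ 0.0631 -0.0667]
side [301.9 236.4] 65 loc [-0.0237 -0.2671]
side [285.6 241.9] 74 loc [-0.0749 -0.2635]
side tin [288.8 184.4] 128 [ 0.064  -0.0709]
27.2833
```

View pics/side_gc.png

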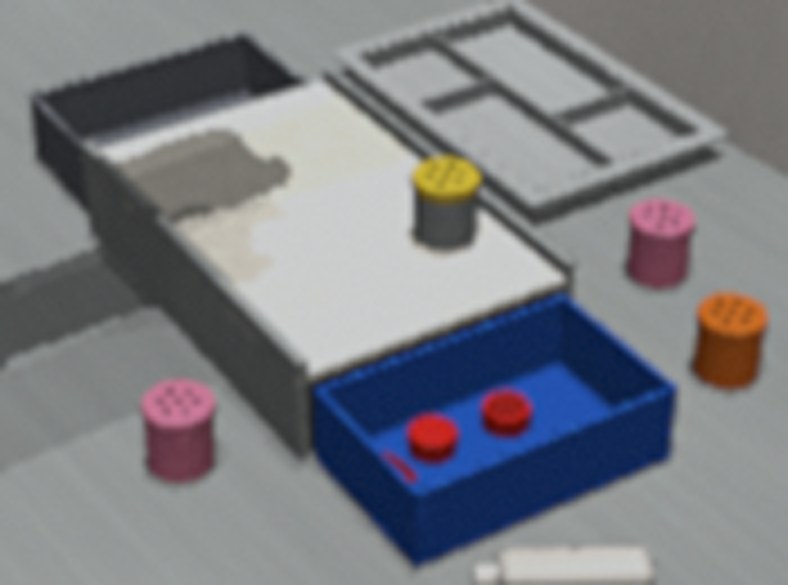

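View pics/top_gc.png

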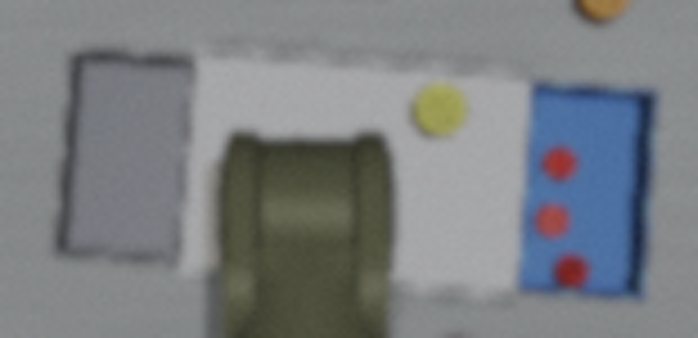

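```bash
python3 - <<'E'
from h import *
ctrl.pause(.5)
c=vision.camera_info("top"); im,d=vision.grab_frame("top")
for b in blobs("top",im,(0,150,60),(8,255,255),True,4,.03):
    if b[1]<200:
        u,v=b[0]; z=np.median(d[int(v)-1:int(v)+2,int(u)-1:int(u)+2])
        X=c["R"].T@(np.linalg.inv(c["mtx"])@np.array([u,v,1])*z-c["t"]); print(b[0],np.round(loc(X),3),X[2])
h=cv2.cvtColor(im,cv2.COLOR_BGR2HSV);print(h[200:208,312:322,0])
for u,v in((317,204),(318,191),(321,215)):
    z=d[v,u]; X=c["R"].T@(np.linalg.inv(c["mtx"])@np.array([u,v,1])*z-c["t"]); print(u,v,np.round(loc(X),3),X[2])
E
```

```text
[319.  190.9] [ 0.029 -0.196] 0.023036777814447545
[321.4 215.2] [-0.076 -0.213] 0.026429058055190243
[[108 108 110 119 132 140 137 130 116 110]
 [109 110 122 157 170 173 172 167 146 117]
 [110 113 144 173 179   0   0 178 170 133]
 [110 116 162 178   1   2   1   0 173 145]
 [110 119 166 179   1   2   1   0 174 147]
 [109 115 155 177   0   1   0 178 170 136]
 [109 111 128 165 173 176 176 171 154 121]
 [108 108 111 126 147 158 158 143 122 111]]
317 204 [-0.029 -0.191] 0.024088688982328476
318 191 [ 0.028 -0.191] 0.02615563912263482
321 215 [-0.075 -0.211] 0.03220004747767942
```

```bash
python3 -c "
from station import *
ticket.close_job(); print(get_state()['time'])"
```

```text
the job is handed in; nothing more can be done
the job is handed in; nothing more can be done
```

I swept the three red caps one at a time over the board's open end, and all three are in the blue tray. I used shut fingers, with the tips 5 mm above the board, and handed the job in after about 28 s.

**Caps:** the last depth check put their tops 23 to 32 mm above the table, well below the 60 mm rim and inside the tray walls. The highest reading, 32 mm, is the cap near the tray's corner. Its two depth readings differ by 6 mm, so it may be slightly tilted. The side camera sees only a sliver of that cap over the tray wall, so its position rests mainly on the top view.

**Other things:** the tin measured within about 1 mm of its starting position in both cameras. The grey tray shows no red in the side view. I did not measure the spray bottle or the clear box again, but the arm worked only over the board and tray after its first move.

**Forces:** the wrist readings I took after each move stayed under about 2 N, and the arm was clear of everything when I handed in. I did not log forces during the pushes themselves.

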